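Let the ratchet jack down

TASK

The ratchet jack is to be put away with its lifting arm at the bottom: press the thumb pad of its pawl latch down until the latch snaps over and stays free, then push the toe of the lifting arm down past the rack's teeth until it stops on the foot, and take the hand away. Use the fingertips only, not the hand or arm, and grasp or lift nothing: do not raise the jack's arm, leave the latch free, and leave the other things on the table where they are.

Things in the scene. Friction and masses are not known exactly. Their poses are not given: they have to be found in the camera images.
- jack: Compact ratchet jack, all plain dark steel, fixed to the table through its plank: plank 260 (x) x 240 (y) x 18 mm, foot plate to 26 mm above the table, and on it an upright toothed rack, 28 (x) x 18 (y) mm plus 5 mm teeth on its +x side, reaching 370 mm above the table. Origin at the centre of the plank's underside, on the rack's axis; z up, -x the side on which the lifting toe sticks out (roughly towards the robot).
- jack_arm (a joint): Height of the lifting arm (a runner around the rack with a toe), in m downwards: 0 = top of its travel, 0.14 = fully down, where it stops dead on the foot; it starts somewhere between 0.03 and 0.085. It is stiff and stays where it is left. With the latch engaged the pawl catches on the next tooth (15 mm apart) within 15 mm and the arm cannot go down; with the latch free a push of about 6 to 10 N on the toe slides it down.
- toe_top (a point): Point on the flat top of the lifting toe, where to push it: 85 mm from the rack's axis, 17 mm from the toe's free end, midway across its 40 mm width. The toe is 72 mm long and 16 mm thick; its top is 270 mm above the table at jack_arm = 0 and 130 mm at 0.14. Axes as jack. The runner behind it rises 40 mm above the toe's top and begins 31 mm from the rack's axis.
- jack_latch (a joint): Pawl latch, in rad: 0 = engaged (up to 0.12 while its nose rides or hangs on a tooth, for instance after half a press), 0.30 = free, against its stop. An over-centre spring snaps it to either end from about 0.15 and it stays there by itself. Pressing the pad down takes about 4 to 8 N at first. Pressing on hard once it is free starts to slide the arm down.
- latch_pad (a point): Centre of the top of the latch's round thumb pad, 26 mm across, on the end of a bent steel lever beside the toe on the jack's -y side: 78 mm from the rack's axis towards -x and 52 mm to -y in the jack's frame; with the latch engaged 41 mm above the level of the toe's top. It swings down 31 mm to 10 mm above that level when the latch is free (lever radius 101 mm, its axle lies behind the rack), and rides down with the arm.
- can: big paint tin, 168 mm across and 190 mm tall, standing on the table; origin at the centre of its underside
- brush: flat paint brush lying on the table, 290 mm long, 78 mm wide, 18 mm thick
- handle: the jack's steel pump-handle tube, taken off, lying on the table along the jack's +y side, 26 mm thick, 450 mm long
- offcut: plywood offcut, 90 x 45 x 36 mm, lying on the jack's plank beside the foot; origin at the centre of its underside
- tape: roll of masking tape lying flat beside the jack, 104 mm across, 24 mm high
- jar: small amber jar of wood oil standing beside the jack, 72 mm across, 85 mm tall
- sander: hand sanding block lying in front of the jack, 110 x 66 x 40 mm

How it is judged (in metres and radians):
On the way, in this order (a step that is already met when the one before it is completed fails the run):
1. the latch is pressed over to its free end while the arm is still up (value of joint jack_latch above 0.24 rad and value of joint jack_arm below 0.115 m), for 0.2 s.
2. the lifting arm is pushed down onto the foot (value of joint jack_arm above 0.135 m and value of joint jack_latch above 0.24 rad), for 0.2 s.
At the end, for the whole second after the job is handed in: The lifting arm stands within 5 mm of its lowest position (jack_arm above 0.135), at rest, with the latch left free (jack_latch above 0.24) (all of step 2 and velocity of joint jack_arm below 0.01 m/s); the robot touches nothing.
It fails at once if the jack's lifting arm is raised towards the top of the rack (jack_arm below 0.015) (value of joint jack_arm below 0.015 m).
It fails at once if the robot pushes on the jack with its hand or arm instead of the fingers, with more than 15 N (contact force between the arm and jack above 15 N).
It fails at once if another thing on the table is moved by more than 25 mm or lifted (distance of any of can, brush, handle, offcut, tape, jar, sander from where it was at the start of the episode above 0.025 m).
It also fails if it takes over 45 s, if anything falls off the work surface, if the arm or the gripper's body presses on something with over 40 N, if the wrist force passes 120 N, or if a joint passes its speed limit or range.

ROBOT

A 7-joint arm with a two-finger parallel gripper is mounted at the origin on the work surface. World frame = base frame: x ahead of the robot, y to its left, z up, the work surface at z = 0. Lengths are in mm, angles in rad, forces in N, time in s.
With the tool pointing down it reaches from about 400 to 875 mm from the base axis. Payload 6.5 kg.
Tool frame: the origin (TCP) lies between the finger pads; the fingertips stand tip_extent ahead of it and the grasp point (between the pads) lies 6 mm ahead of it (tip_extent is the distance from the TCP to the fingertips, in mm); z points along the fingers, y is the line along which they close (so a half turn about z gives the same grasp; the last joint's range is limited). The gripper opens to 85 mm and grips with 20 to 120 N. Pads are 22 mm wide; open, the fingers measure 114 mm over their backs; the gripper's body (76 mm by 85 mm) begins 54 mm behind the grasp point. The pads swing forward as they close: fully open they stand 13 mm farther back than shut.
Start: joints at [-1.247, 0.536, -0.004, 1.538, 0.003, 1.067, -0.071], TCP at [246.997, 601.234, 222.49] pointing down, gripper open.
Joint ranges: [-2.7, 2.7], [-0.37, 2.16], [-1.27, 1.26], [0.24, 2.4], [-1.31, 4.45], [0.19, 1.91], [-2.76, 2.76]. Speed limits (rad/s): [2.39, 2.39, 3.14, 3.14, 3.14, 3.14, 3.14].

INTERFACE

Orientations are given as a unit quaternion [w, x, y, z].
In Python, from plant import get_state, read_camera, camera_info, sign_off, tip_extent gives the robot as it stands.
- The arm moves only by the shell command python3 -m crank 'ROWS' [OPENING] [FORCE]. ROWS is a JSON object of lists of equal length, an entry for each row: "delta_pos": the shift along the tool's x, y, z each as a share of 1 m, from -1 to 1, a list of three; "roll": the turn about the tool's z as a share of 90 degrees, from -1 to 1. A call has exactly 5 rows; each row is the pose to reach, as a shift and turn from the pose commanded when the call began, along the tool's axes at that moment; what a row does not reach only later rows make up. A row lasts 1/10 s, in which the tool goes at most 50 mm and 8.59 degrees, less where a joint would pass 70% of its speed; a pose out of reach is approached as far as the arm can. A call with a number of a shift or a turn outside -1 to 1 is refused whole. A call with a gripper value outside its range is refused whole. OPENING is the opening, from -1 (shut) to 1 (fully open), so that 0 is half open, set as the call begins (- or left out, the last holds). The fingers move at their own pace and stop on an object; FORCE is the grip in N (left out, the last holds). Time passes only in rows, so rows that repeat a pose let the fingers close, or fill a call up. It gives the time, the measured TCP pose, the force, the opening and the grip force at its end, in the units of the state.
- get_state(): the state, without advancing time (a new reading comes with each control period).
- read_camera(name): name is "side" or "top" or "wrist"; returns the picture (384x512x3 uint8, red, green, blue); there is no depth.
- camera_info(name): a dict with "mtx" (3x3 intrinsics, pixels), "R" (3x3) and "t" (3): a world point X has camera coordinates R X + t. Camera axes: x right, y down, z forward; pixel columns grow to the right and rows downward; lengths in mm; the calibration is good to about 2 mm. A picture is of the moment at which its call begins: read the wrist's pose just before it. camera_info takes no time and is no camera call; for the wrist camera it gives the pose at the moment of the call.
- sign_off(): hands the job in; it is judged then, once.
The state is a dict: "time": time; "q": joint angles; "joint_velocities": joint speeds; "tau": joint torques, N m; "eef_pos": TCP position; "ee_rot": TCP orientation; "force": force on the tool from outside, world axes, zero at the start; "moment": the same for the moment, N m; "opening": finger opening in mm; "finger_force": force on a finger pad.
Only numpy, scipy, OpenCV 4.12 (cv2) and the standard library are available. Lean on these libraries where they do the work, as an engineer would, in place of code of your own. Each camera call takes 0.05 s, during which the arm holds its last target. There are 200 camera calls.

## Working session

There is one attempt and no reset: what is moved stays moved. The work goes in short steps, Python scripts to look and compute and a shell command to move; the robot and the scene stay as the last step left them, time stands still between calls to the robot, and variables do not carry over. Pictures are saved under pics/ and viewed, at most 10 in all, crops included, and the job is handed in when it is done.

```bash
mkdir -p pics; ls; python3 - <<'E'
from plant import *
import cv2, numpy as np
print(get_state()); print(tip_extent)
for n in ("side","top"):
    im=read_camera(n); cv2.imwrite(f"pics/{n}0.png",cv2.cvtColor(im,cv2.COLOR_RGB2BGR))
    c=camera_info(n); print(n,c)
E
```

```text
pics
{'time': 0.0, 'q': array([-1.2471728 ,  0.5372057 , -0.00446579,  1.53888149,  0.00259472,
        1.06727491, -0.07119784]), 'joint_velocities': array([-0.00012737,  0.00095097,  0.00073738,  0.00037368,  0.00197008,
        0.00215111, -0.00216774]), 'tau': array([ 1.37933303e-04, -5.83400381e+01,  1.04939438e+00, -2.59103054e+01,
        1.25663806e-02,  9.60542966e-03, -1.69863807e-05]), 'eef_pos': array([246.77026835, 600.63220964, 221.58395543]), 'ee_rot': array([-1.16132185e-04,  1.93633327e-01,  9.81073574e-01, -8.74160675e-04]), 'force': array([-0.10575243,  0.22705124,  0.08595458]), 'moment': array([-0.04691273, -0.04057976,  0.00306401]), 'finger_force': 0.0, 'opening': 85.52067726944162}
25.0
side {'mtx': array([[404.63469101,   0.        , 247.56854611],
       [  0.        , 404.63469101, 190.66015827],
       [  0.        ,   0.        ,   1.        ]]), 'R': array([[ 0.91118862, -0.41185963,  0.0103417 ],
       [-0.29760443, -0.67535659, -0.6747778 ],
       [ 0.28489807,  0.61177212, -0.73794848]]), 't': array([-545.23309765,  241.10160807, 1093.28092064])}
top {'mtx': array([[460.84417211,   0.        , 260.17712762],
       [  0.        , 460.84417211, 191.82136333],
       [  0.        ,   0.        ,   1.        ]]), 'R': array([[ 0.00957899, -0.99993249,  0.00657693],
       [-0.98306397, -0.01062076, -0.18295472],
       [ 0.18301222, -0.00471303, -0.98309934]]), 't': array([-112.43218236,  579.66203954, 1537.34726262])}
```

View pics/side0.png

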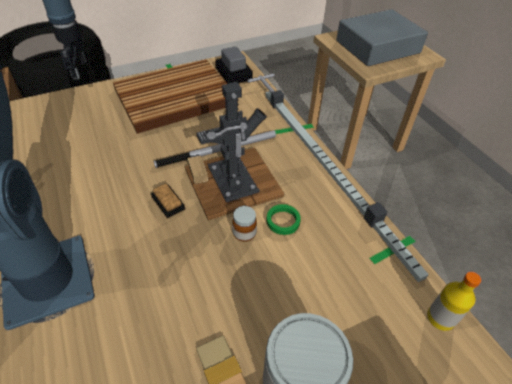

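View pics/top0.png

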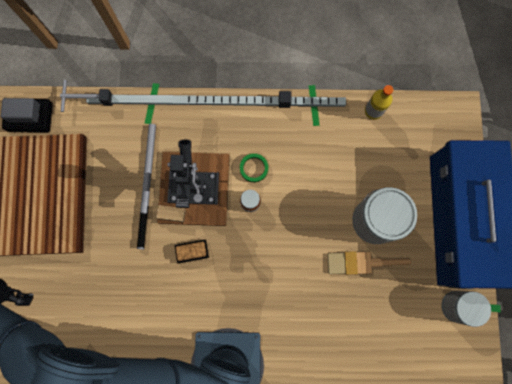

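The side view shows the jack at about (232,150), its plank around (235,185), the jar at (244,222) and the tape at (283,219). In the top view the jack's plank spans about (160–229, 152–226), with the toe region near (197,200). I'll enlarge both.

```bash
python3 - <<'E'
import cv2, numpy as np
s=cv2.imread("pics/side0.png")[75:225,150:310]; t=cv2.imread("pics/top0.png")[125:270,130:275]
s=cv2.resize(s,None,fx=5,fy=5,interpolation=cv2.INTER_CUBIC)[:600]
t=cv2.resize(t,(580,580),interpolation=cv2.INTER_CUBIC)
f=lambda a:np.clip(a.astype(float)*1.8+20,0,255).astype('uint8')
s=cv2.resize(cv2.imread("pics/side0.png")[75:195,150:310],None,fx=5,fy=5,interpolation=cv2.INTER_CUBIC)
cv2.imwrite("pics/sidec.png",f(s)); cv2.imwrite("pics/topc.png",f(t))
E
```

```text
(no output)
```

View pics/sidec.png

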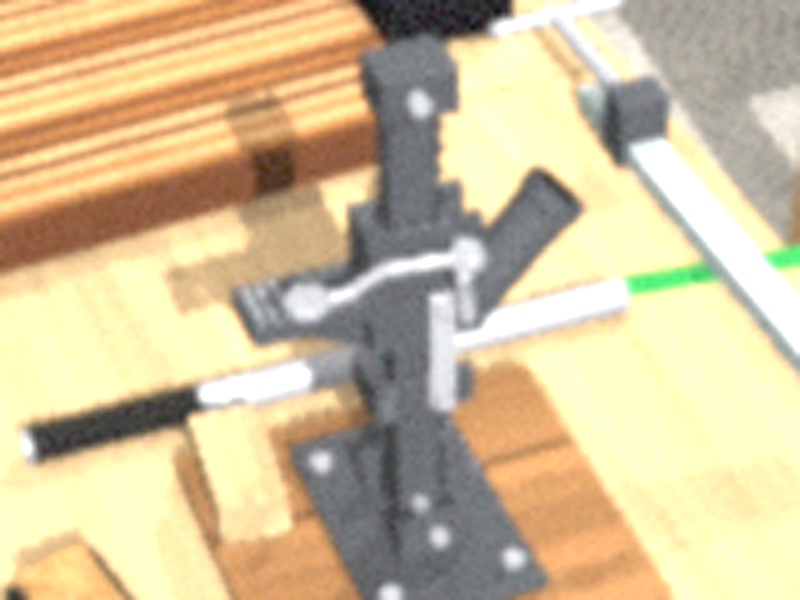

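View pics/topc.png

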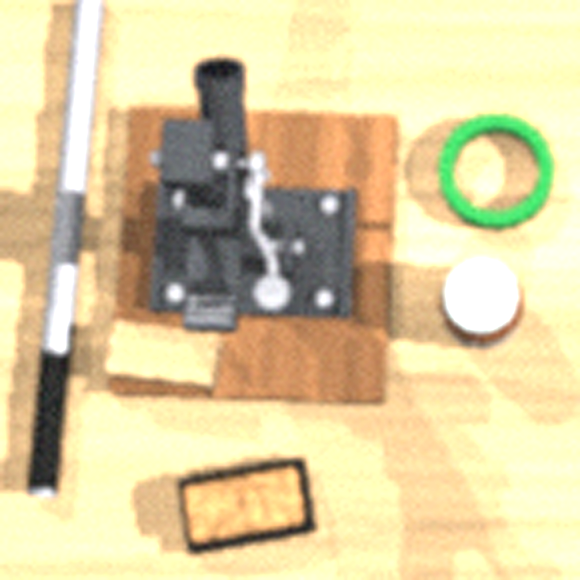

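Side crop: pad disc centred at (307,301), toe end at about (235–258, 288–340). Top crop: pad at (271,292), toe end corners at about (185–237, 326), and plank corners at (131,108), (397,115), (385,402) and (111,392). Now I'll fit the jack's pose and the arm height.

```bash
cat > h.py <<'E'
import numpy as np, cv2
from plant import *
from scipy.optimize import least_squares
def proj(c,X):
    p=(c["R"]@np.atleast_2d(X).T).T+c["t"]; p=p@c["mtx"].T; return p[:,:2]/p[:,2:]
def jack(p,X):
    c,s=np.cos(p[2]),np.sin(p[2]); X=np.atleast_2d(X).astype(float)
    return np.c_[p[0]+c*X[:,0]-s*X[:,1],p[1]+s*X[:,0]+c*X[:,1],X[:,2]]
E
python3 - <<'E'
from h import *
T=camera_info("top");S=camera_info("side")
tp=lambda a:(np.array(a)+.5)/4-.5+[130,125]
sp=lambda a:(np.array(a)+.5)/5-.5+[150,75]
pl=[[130,120,18],[130,-120,18],[-130,-120,18],[-130,120,18]]
pt=tp([[131,108],[397,115],[385,402],[111,392]])
padT=tp([271,292]);padS=sp([307,301])
def res(p,full=False):
    z=p[3]
    r=[proj(T,jack(p,pl))-pt, proj(T,jack(p,[-78,-52,z]))-padT, proj(S,jack(p,[-78,-52,z]))-padS]
    return np.concatenate([a.ravel() for a in r])
s=least_squares(res,[600,100,0,250],loss='soft_l1'); p=s.x
print(p,"arm",270-(p[3]-41)); print(res(p).round(1))
def tri(x):return np.r_[proj(T,x)[0]-padT,proj(S,x)[0]-padS]
x=least_squares(tri,[500,50,250]);print("pad tri",x.x,x.cost)
pad=jack(p,[-78,-52,p[3]])[0];toe=jack(p,[-85,0,p[3]-41])[0];print("pad",pad,"toe",toe)
for n,X in dict(toeend1=[-102,20,p[3]-41],toeend2=[-102,-20,p[3]-41],b1=[-102,20,p[3]-57],b2=[-102,-20,p[3]-57],rk=[0,0,370]).items():
    w=jack(p,X); print(n,((proj(T,w)-[130,125]+.5)*4-.5).round(),((proj(S,w)-[150,75]+.5)*5-.5).round())
E
```

```text
[ 6.00318947e+02  1.28943755e+02 -2.06278233e-02  2.71688278e+02] arm 39.31172225922495
[-0.2 -0.7  0.2 -0.4 -0.   0.1 -0.4  0.5  0.6 -0.2 -0.5 -0. ]
pad tri [522.29033171  80.47210458 269.53321718] 0.14876585778505524
pad [521.26297087  78.56367375 271.68827774] toe [515.33703084 130.69699548 230.68827774]
toeend1 [[184. 329.]] [[227. 292.]]
toeend2 [[236. 330.]] [[249. 334.]]
b1 [[187. 332.]] [[229. 314.]]
b2 [[240. 333.]] [[251. 356.]]
rk [[187. 154.]] [[400.  62.]]
```

The fit is consistent, with residuals under 1 px and the toe corners predicted within a few mm. The pad is near (521.5, 79, 270), the toe top near (515, 131, 230), and jack_arm is about 0.04. First I'll shut the fingers, raise, and align the tool with the jack.

```bash
python3 -m crank '{"delta_pos":[[0,0,-0.05],[0,0,-0.1],[0,0,-0.13],[0,0,-0.13],[0,0,-0.13]],"roll":[-0.09,-0.18,-0.235,-0.235,-0.235]}' -1 40
python3 -m crank '{"delta_pos":[[-0.02,-0.045,0],[-0.04,-0.09,0],[-0.06,-0.135,0],[-0.08,-0.18,0],[-0.1,-0.22,0]],"roll":[0,0,0,0,0]}'; python3 -c "
from plant import *;print(tip_extent,get_state())"
```

```text
time: 0.6
eef_pos: [247.0, 601.2, 352.4]
ee_rot: [0.0, 0.011, 1.0, 0.0]
force: [-0.4, 0.7, -0.4]
opening: 12.1
finger_force: 0.0
time: 1.1
eef_pos: [342.4, 375.9, 350.5]
ee_rot: [-0.001, 0.011, 1.0, -0.002]
force: [0.5, 0.2, -0.3]
opening: 0.0
finger_force: 0.0
25.0 {'time': 1.1, 'q': array([-9.18387809e-01,  1.75062060e-01, -2.60586732e-03,  1.73966345e+00,
        7.33989739e-04,  1.23072142e+00,  6.27340424e-01]), 'joint_velocities': array([ 0.54492059, -0.35146927,  0.24891539,  0.42808419, -0.05547466,
       -0.08909608,  0.798     ]), 'tau': array([ -4.48957309, -37.6612258 ,  -1.15053792, -27.94766486,
        -0.06554978,   0.32135784,  -1.0779532 ]), 'eef_pos': array([342.39472664, 375.86025161, 350.47817923]), 'ee_rot': array([-0.00105311,  0.01112726,  0.99993623, -0.00161793]), 'force': array([ 0.45672291,  0.17671667, -0.34966184]), 'moment': array([ 0.08055933, -0.04630856, -0.03645598]), 'finger_force': 0.0, 'opening': 0.04501597232912978}
```

```bash
python3 -m crank '{"delta_pos":[[-0.02,-0.045,0],[-0.04,-0.09,0],[-0.06,-0.135,0],[-0.08,-0.18,0],[-0.1,-0.225,0]],"roll":[0,0,0,0,0]}'
python3 -m crank '{"delta_pos":[[-0.03,-0.03,0],[-0.06,-0.05,0],[-0.085,-0.071,0],[-0.085,-0.071,0],[-0.085,-0.071,0]],"roll":[0,0,0,0,0]}'; python3 - <<'E'
from h import *
for n in ("side","wrist"):
    c=camera_info(n); im=read_camera(n)[...,::-1]
    if n=="side": im=cv2.resize(im[75:195,150:310],None,fx=5,fy=5,interpolation=cv2.INTER_CUBIC)
    else: print(proj(c,[[521.5,79,270],[515,131,230]]), get_state()["eef_pos"])
    cv2.imwrite(f"pics/{n}1.png",np.clip(im*1.7+15,0,255).astype('uint8'))
E
```

```text
time: 1.6
eef_pos: [437.1, 149.8, 350.8]
ee_rot: [-0.001, 0.011, 1.0, -0.001]
force: [0.0, -0.3, 0.3]
opening: -0.3
finger_force: 0.0
time: 2.1
eef_pos: [520.4, 78.9, 350.6]
ee_rot: [-0.002, 0.011, 1.0, -0.001]
force: [-0.7, 0.5, -0.7]
opening: -0.0
finger_force: 0.0
[[254.80250073 196.8924608 ]
 [316.71034071 174.75138029]] [520.07667424  80.37031139 351.3699115 ]
```

View pics/wrist1.png

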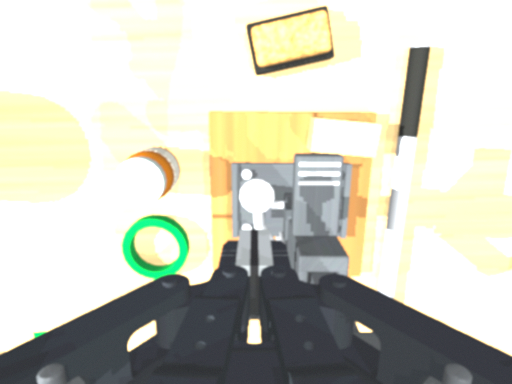

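The wrist view shows the pad at (257,195), against a prediction of (255,197), and the toe centred on column 317. The estimates hold to about 2 mm, so I'll go down onto the pad.

```bash
python3 -m crank '{"delta_pos":[[0,0,0.02],[0,0,0.04],[0,0,0.05],[0,0,0.056],[0,0,0.06]],"roll":[0,0,0,0,0]}'
python3 -m crank '{"delta_pos":[[0,0,0.003],[0,0,0.006],[0,0,0.009],[0,0,0.011],[0,0,0.011]],"roll":[0,0,0,0,0]}'
```

```text
time: 2.7
eef_pos: [521.1, 79.9, 292.4]
ee_rot: [0.0, 0.01, 1.0, 0.0]
force: [0.3, 0.1, 0.7]
opening: -0.0
finger_force: 0.0
time: 3.2
eef_pos: [521.2, 79.4, 281.3]
ee_rot: [-0.0, 0.01, 1.0, -0.0]
force: [0.6, -0.6, 0.6]
opening: -0.1
finger_force: 0.0
```

```bash
python3 - <<'E'
from h import *
im=read_camera("side")[...,::-1]
im=cv2.resize(im[75:195,150:310],None,fx=5,fy=5,interpolation=cv2.INTER_CUBIC)
cv2.imwrite("pics/side2.png",np.clip(im*1.7+15,0,255).astype('uint8'))
p=proj(camera_info("side"),[[521.5,79,270],[521,79,239]]);print((p-[150,75])*5, get_state()["force"])
E
```

```text
[[302.77437408 300.78551542]
 [305.1421915  344.72214259]] [-0.03032531  1.01426515  0.88942433]
```

View pics/side2.png

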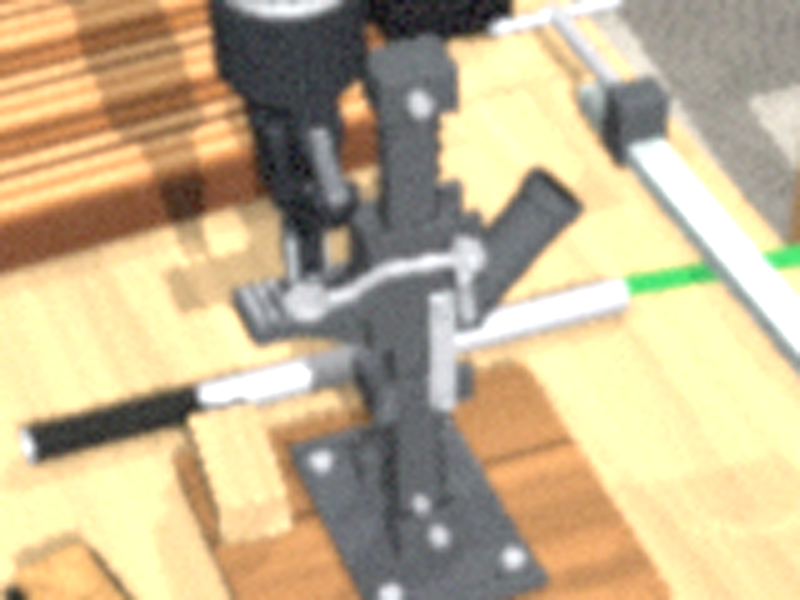

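The side view shows the fingers at about (305,220–285) meeting the upper edge of the pad disc (306,300), which looks whole and unmoved. I'll take a closer look from the side and the wrist in one picture.

```bash
python3 - <<'E'
from h import *
S=camera_info("side");W=camera_info("wrist");T=camera_info("top")
P=[[521,79,256],[521,79,281],[521.5,79,270],[521,79,239]]
a=read_camera("side")[...,::-1][105:150,190:230]; a=cv2.resize(a,(400,450),interpolation=cv2.INTER_CUBIC)
w=read_camera("wrist")[...,::-1][120:270,190:323]; w=cv2.resize(w,(400,450),interpolation=cv2.INTER_CUBIC)
cv2.imwrite("pics/s3.png",np.clip(np.hstack([a,w])*1.7+15.,0,255).astype('uint8'))
print((proj(S,P)-[190,105])*10,(proj(W,P)-[190,120])*3)
E
```

```text
[[206.76742748 341.96833997]
 [201.44737551 270.15210753]
 [205.54874816 301.57103083]
 [210.28438301 389.44428519]] [[196.89512589 304.87648548]
 [197.49913829 359.23964235]
 [197.26722022 336.13078389]
 [196.56577386 275.23369096]]
```

View pics/s3.png

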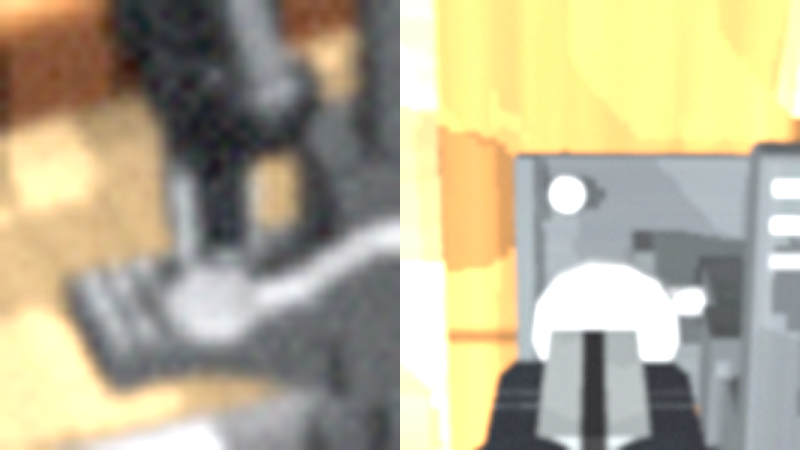

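The close-up shows the fingertips still above the pad. In the wrist crop the near edge of the tip at (594,330) covers part of the pad at (605,315), and the pad hasn't moved. I'll keep descending slowly and watch the force.

```bash
python3 -m crank '{"delta_pos":[[0,0,0.002],[0,0,0.004],[0,0,0.006],[0,0,0.006],[0,0,0.006]],"roll":[0,0,0,0,0]}'
python3 -m crank '{"delta_pos":[[0,0,0.002],[0,0,0.004],[0,0,0.006],[0,0,0.006],[0,0,0.006]],"roll":[0,0,0,0,0]}'
```

```text
time: 3.85
eef_pos: [521.3, 79.5, 275.4]
ee_rot: [-0.0, 0.01, 1.0, -0.0]
force: [-0.2, 0.5, 0.4]
opening: 0.3
finger_force: 0.0
time: 4.35
eef_pos: [521.3, 79.4, 269.4]
ee_rot: [-0.0, 0.01, 1.0, -0.0]
force: [0.1, -0.1, 0.2]
opening: -0.0
finger_force: 0.0
```

```bash
cat >> h.py <<'E'
def padblob():
    im=cv2.cvtColor(read_camera("side"),cv2.COLOR_RGB2GRAY)[118:160,198:224]
    im=cv2.resize(im,None,fx=1,fy=1)
    return im
E
python3 - <<'E'
from h import *
a=cv2.imread("pics/side0.png",0)[118:152,200:222]; b=padblob()[:34,2:24]
np.set_printoptions(linewidth=200)
print(a[4:28:1]);print(b[4:28])
E
```

```text
[[ 97  90  92  89  92  89  88  87  87  86  90  88  91  88  89  87  87  89  88  67  44  30]
 [ 94  96  90  88  90  89  88  88  85  89  90  90  91  90  90  87  87  87  91  71  44  27]
 [ 91  89  87  89  89  88  86  88  87  85  88  87  92  90  87  88  87  92  88  71  42  30]
 [ 88  87  91  93  91  91  88  88  89  88  86  91  92  91  88  85  91  87  85  68  43  29]
 [ 89  88  87  92  90  88  90  87  88  89  90  90  90  90  89  88  83  83  83  67  40  27]
 [ 91  87  89  91  92  91  89  91  89  84  87  86  88  88  84  79  78  77  72  55  32  24]
 [ 90  86  86  92  92  91  88  88  86  86  83  77  73  74  74  70  67  67  59  44  35  31]
 [ 91  91  87  86  88  91  86  78  73  76  75  69  63  63  67  61  57  56  49  42  35  38]
 [ 89  87  87  84  86  78  71  62  58  60  66  65  65  59  61  54  50  46  42  39  47  75]
 [ 83  88  83  84  92  68  52  48  57  70  72  74  78  74  60  45  40  42  47  63  81 103]
 [ 77  87  86  75  75  66  51  55  81 104 102 103 105 101  87  68  69  74  86 105 117 118]
 [ 80  90  95  70  61  67  65  81 106 113 115 116 117 118 110 100 116 123 128 135 129 111]
 [ 87  8
[... 2569 characters left out ...]
1  77  91 108 117 119 115 103  86  68  56  55  54  54  53  52]
 [ 64  82  86  77  76  75  71  64  68  75  84  84  83  74  60  54  58  55  53  54  54  52]
 [ 58  70  74  66  61  64  56  59  60  57  58  58  61  54  53  57  53  53  55  54  52  53]
 [ 57  59  65  57  57  54  54  54  56  57  55  56  57  57  46  53  53  54  52  50  56  51]
 [ 70  59  55  59  59  66  67  69  70  78  74  76  72  71  63  64  63  59  57  56  52  54]
 [106  80  69  74  89  97 100 105 102  98  98  94  95  93  94  90  82  75  70  67  63  58]
 [133 111 105 115 130 136 140 135 118 107 106 102 101  99 102 100  92  88  90  87  80  74]
 [151 147 142 141 149 151 143 136 121 108 109 106 102  98 102 101  97  98  98  95  87  75]]
```

```bash
python3 -m crank '{"delta_pos":[[0,0,0.002],[0,0,0.003],[0,0,0.004],[0,0,0.004],[0,0,0.004]],"roll":[0,0,0,0,0]}'
python3 -m crank '{"delta_pos":[[0,0,0.002],[0,0,0.003],[0,0,0.004],[0,0,0.004],[0,0,0.004]],"roll":[0,0,0,0,0]}'
```

```text
time: 4.9
eef_pos: [521.3, 79.4, 265.5]
ee_rot: [-0.0, 0.01, 1.0, -0.0]
force: [-0.4, 1.0, -0.4]
opening: 0.0
finger_force: 0.0
time: 5.4
eef_pos: [521.2, 79.5, 261.6]
ee_rot: [-0.0, 0.01, 1.0, 0.0]
force: [-1.2, 0.4, 2.2]
opening: -0.3
finger_force: 1.1
```

```bash
python3 -m crank '{"delta_pos":[[0,0,0.002],[0,0,0.004],[0,0,0.006],[0,0,0.008],[0,0,0.008]],"roll":[0,0,0,0,0]}'
python3 -m crank '{"delta_pos":[[0,0,0.002],[0,0,0.004],[0,0,0.005],[0,0,0.006],[0,0,0.006]],"roll":[0,0,0,0,0]}'
```

```text
time: 5.9
eef_pos: [521.3, 79.4, 253.1]
ee_rot: [-0.0, 0.01, 1.0, -0.0]
force: [-0.5, -0.7, -0.1]
opening: -0.2
finger_force: 0.1
time: 6.4
eef_pos: [521.2, 79.5, 247.3]
ee_rot: [-0.0, 0.01, 1.0, -0.0]
force: [-0.3, -0.1, -0.5]
opening: -0.1
finger_force: 0.0
```

```bash
python3 - <<'E'
from h import *
a=read_camera("side")[...,::-1][90:160,185:255]; a=cv2.resize(a,(420,420),interpolation=cv2.INTER_CUBIC)
w=read_camera("wrist")[...,::-1][120:270,190:340]; w=cv2.resize(w,(380,380),interpolation=cv2.INTER_CUBIC)
w=np.vstack([w,np.zeros((40,380,3),'uint8')])
cv2.imwrite("pics/s4.png",np.clip(np.hstack([a*1.8,w*1.0])+10.,0,255).astype('uint8'))
P=[[521.3,79.5,z] for z in (222,247,270)]
print((proj(camera_info("side"),P)-[185,90])*6,(proj(camera_info("wrist"),P)-[190,120])*2.533)
E
```

```text
[[158.45453649 350.68513562]
 [155.40905731 309.51025836]
 [152.5162647  270.39970346]] [[168.38973518 258.39257563]
 [169.2189213  304.42254019]
 [170.23069116 360.58813435]]
```

View pics/s4.png

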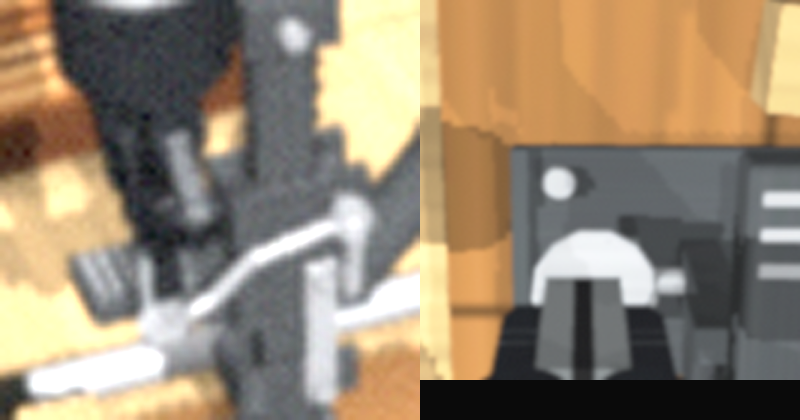

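The latch has snapped over. The pad now sits at (165,325) in the side crop, which is z of about 239, the expected free height. The toe hasn't moved and the force is gone. Next I'll rise, move across over the toe, and come down.

```bash
python3 -m crank '{"delta_pos":[[0,0,-0.025],[0,0,-0.05],[0.01,0.02,-0.05],[0.01,0.052,-0.05],[0.01,0.052,-0.05]],"roll":[0,0,0,0,0]}'
python3 -m crank '{"delta_pos":[[0,0,0.02],[0,0,0.04],[0,0,0.055],[0,0,0.065],[0,0,0.068]],"roll":[0,0,0,0,0]}'
python3 -m crank '{"delta_pos":[[0,0,0.003],[0,0,0.006],[0,0,0.009],[0,0,0.012],[0,0,0.014]],"roll":[0,0,0,0,0]}'
```

```text
time: 7.0
eef_pos: [511.9, 136.7, 297.7]
ee_rot: [0.0, 0.007, 1.0, 0.001]
force: [-0.2, 0.1, 1.6]
opening: 0.2
finger_force: 0.0
time: 7.5
eef_pos: [511.9, 131.3, 228.6]
ee_rot: [-0.001, 0.01, 1.0, -0.0]
force: [0.8, -0.4, 0.5]
opening: -0.2
finger_force: 0.0
time: 8.0
eef_pos: [512.9, 131.8, 216.6]
ee_rot: [0.001, 0.01, 1.0, 0.0]
force: [-2.5, -0.8, 8.8]
opening: 0.1
finger_force: 4.2
```

Toe contact at about 9 N, so it's sliding as specified. I'll push it down.

```bash
python3 -m crank '{"delta_pos":[[0,0,0.006],[0,0,0.012],[0,0,0.018],[0,0,0.024],[0,0,0.03]],"roll":[0,0,0,0,0]}'
python3 -m crank '{"delta_pos":[[0,0,0.006],[0,0,0.012],[0,0,0.018],[0,0,0.024],[0,0,0.03]],"roll":[0,0,0,0,0]}'
```

```text
time: 8.5
eef_pos: [512.9, 131.8, 186.6]
ee_rot: [0.001, 0.01, 1.0, 0.0]
force: [-3.9, -0.9, 9.5]
opening: -0.2
finger_force: 4.7
time: 9.0
eef_pos: [512.9, 131.8, 156.5]
ee_rot: [0.001, 0.01, 1.0, 0.0]
force: [-2.9, -1.6, 8.4]
opening: 0.5
finger_force: 4.7
```

```bash
python3 -m crank '{"delta_pos":[[0,0,0.005],[0,0,0.01],[0,0,0.015],[0,0,0.02],[0,0,0.025]],"roll":[0,0,0,0,0]}'
python3 -m crank '{"delta_pos":[[0,0,0.001],[0,0,0.002],[0,0,0.003],[0,0,0.004],[0,0,0.005]],"roll":[0,0,0,0,0]}'
```

```text
time: 9.5
eef_pos: [512.9, 131.8, 131.5]
ee_rot: [0.0, 0.01, 1.0, 0.0]
force: [-4.0, -0.4, 9.4]
opening: -0.2
finger_force: 4.6
time: 10.0
eef_pos: [512.9, 131.8, 126.5]
ee_rot: [0.0, 0.01, 1.0, 0.0]
force: [-2.3, -0.9, 7.9]
opening: -0.0
finger_force: 4.1
```

```bash
python3 -m crank '{"delta_pos":[[0,0,0.001],[0,0,0.002],[0,0,0.003],[0,0,0.004],[0,0,0.005]],"roll":[0,0,0,0,0]}'
python3 -m crank '{"delta_pos":[[0,0,0.001],[0,0,0.002],[0,0,0.003],[0,0,0.003],[0,0,0.003]],"roll":[0,0,0,0,0]}'
```

```text
time: 10.5
eef_pos: [512.9, 131.8, 121.5]
ee_rot: [0.0, 0.01, 1.0, 0.0]
force: [-2.7, -0.6, 9.0]
opening: -0.2
finger_force: 4.1
time: 11.0
eef_pos: [513.0, 131.8, 121.0]
ee_rot: [0.0, 0.01, 1.0, 0.001]
force: [-12.1, -2.8, 35.6]
opening: 0.1
finger_force: 17.9
```

It stopped dead at TCP z = 121, just where predicted, with the force up to 36 N. Now I'll retract and check.

```bash
python3 -m crank '{"delta_pos":[[0,0,-0.01],[0,0,-0.05],[0.03,0,-0.09],[0.06,0,-0.13],[0.08,0,-0.17]],"roll":[0,0,0,0,0]}'
python3 -m crank '{"delta_pos":[[0.03,0,-0.03],[0.06,0,-0.06],[0.06,0,-0.06],[0.06,0,-0.06],[0.06,0,-0.06]],"roll":[0,0,0,0,0]}'
python3 - <<'E'
from h import *
S=camera_info("side");p=[600.3,128.9,-.0206]
a=read_camera("side")[...,::-1][80:230,150:310]; a=cv2.resize(a,(640,600),interpolation=cv2.INTER_CUBIC)
cv2.imwrite("pics/s5.png",np.clip(a*1.8+10.,0,255).astype('uint8'))
print((proj(S,jack(p,[[-78,-52,140],[-78,-52,171],[-102,20,130],[-102,-20,130]]))-[150,80])*4)
E
```

```text
time: 11.5
eef_pos: [430.6, 133.1, 289.0]
ee_rot: [-0.0, 0.01, 1.0, 0.0]
force: [1.0, 1.0, 1.3]
opening: -0.2
finger_force: 0.0
time: 12.0
eef_pos: [372.6, 134.3, 346.8]
ee_rot: [-0.0, 0.011, 1.0, -0.0]
force: [1.1, -0.7, -0.5]
opening: 0.3
finger_force: 0.0
[[252.26497385 358.72020191]
 [249.99770154 327.97450202]
 [191.02972249 315.15919447]
 [208.03081341 349.0934281 ]]
```

View pics/s5.png

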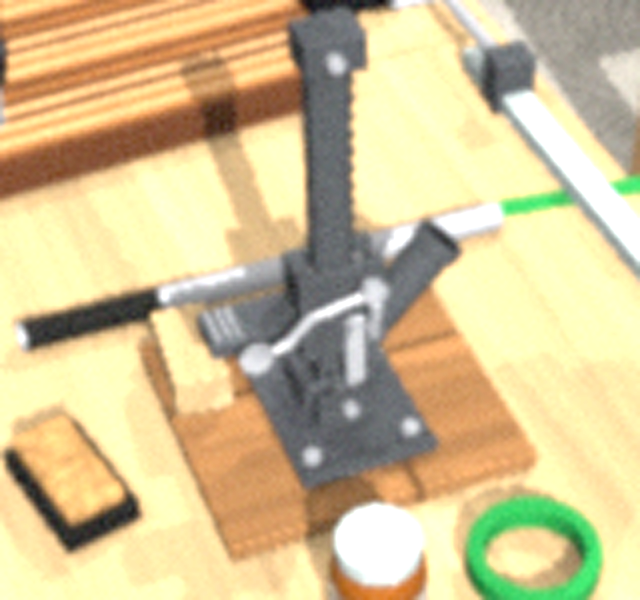

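The pad is at (257,359), against a predicted free-and-down position of (252,359). The toe end is near (200–213, 318–350), as predicted for fully down. The other objects haven't moved and the robot is clear, so I'm handing in.

```bash
python3 -c "
from plant import *;print(sign_off())"
```

```text
the job is handed in; nothing more can be done
None
```

The job is handed in: the latch was snapped free, the lifting arm was pushed down until it stopped on the foot, and the hand is clear. The last picture shows the latch pad and toe where they should be and the things in view around the jack in place; the hand-in returned no verdict.

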